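Open the bayonet cover of a filter housing

TASK

Open the round filter housing: press its cover down against the spring, turn it a quarter turn anticlockwise seen from above so that it comes free of the two lugs, and lift it off. Set it down, without dropping it, flat on the floor of the shallow steel tray with its grip bar up, let go, and leave the other things on the bench where they are.

Things in the scene. Friction and masses are not known exactly. Their poses are not given: they have to be found in the camera images.
- housing: Round bare-aluminium filter housing, fixed to the bench, axis vertical; origin on its axis at bench level. Flange 144 mm diameter, body 116 mm diameter up to a flat ledge at z = 62 mm. On the ledge stand two hooked lugs, on its +x and -x sides, that overhang inwards (radius 42.5 to 58 mm). Along its +y and -y directions the rim is open.
- lug_a (a point): Middle of the top of the lug on the housing's +x side (z = 82 mm, roof 6 mm thick, underside at 76 mm). Seen from above the lug is an arc from 25 deg clockwise to 54 deg anticlockwise of the housing's +x. A full-depth stop keeps the locked ear from turning clockwise at all; a catch 4 mm deep under the roof lets it turn anticlockwise only when pressed down more than 4 mm.
- lug_b (a point): The same point of the opposite, equal lug, on the housing's -x side.
- cover_bar (a point): Centre of the grip bar on the loose grey cover; axes are the cover's: x along the bar, z up. Bar 70 mm long, 14 mm thick (along y), 34 mm high; its centre is 17 mm above the disc's upper face and 37 mm above the cover's underside. At the start the bar lies along the housing's x, centre at z = 107 mm. Fingers straddling it less than 75 mm wide over their backs stay on the disc, clear of the lugs.
- cover: The same cover, 0.13 to 0.25 kg; origin at the centre of its flat underside (at the start z = 70 mm). Disc of 79 mm diameter, 20 mm thick; two ears in line with the bar, flush with the underside (6 mm thick, 19 mm wide), reach to 50 mm from the axis and sit under the lugs. They are clear of the lugs when turned 65 to 140 deg anticlockwise: a quarter turn is right.
- plate (a joint): Spring plate (steel, 44 mm diameter) that pushes the cover up: 0 m locked, positive when pressed (0.008 fully down, ears on the ledge; press 6 to 7.5 mm), -0.010 when the cover is free or off. Takes 8 N to start, 10 N fully down. Let go after the full turn, the cover rises 10 mm and rests loosely; let go part-way, it stays under the lugs and can be gripped again.
- tray: Shallow square steel tray, fixed, open on top, 180 x 180 mm outside, walls 4 mm thick and 24 mm high, inner floor 4 mm above the bench; origin under its centre, at bench level.
- bracket: Bystander: grey cast bracket with two towers, base 100 x 70 mm, 125 mm high; origin at the centre of its underside.
- mount: Bystander: black rubber mount on a steel plate 120 x 70 mm, 58 mm high; origin at the centre of its underside.
- bolt: Bystander: large yellow-plated bolt standing on its 38 mm hexagon head, 80 mm high; origin at the centre of its underside.
- wrench: Bystander: steel wrench, 180 mm long, lying on the bench.

How it is judged:
By the outcome, as a careful person would: the job done as asked, in the order asked, and still so for the second after the job is handed in, with the robot touching nothing.
It also fails if it takes over 50 s, if anything falls off the work surface, if the arm or the gripper's body presses on something with over 40 N, if the wrist force passes 120 N, or if a joint passes its speed limit or range.

ROBOT

A 6-joint arm with a two-finger parallel gripper is mounted at the origin on the work surface. World frame = base frame: x ahead of the robot, y to its left, z up, the work surface at z = 0. Lengths are in m, angles in rad, forces in N, time in s.
With the tool pointing down it reaches from about 0.325 to 0.85 m from the base axis. Payload 15.5 kg.
Tool frame: the origin (TCP) lies at the very end of the fingers, on their centre line; the grasp point (between the pads) lies 19 mm behind it (ctrl.grasp_offset is the distance from the TCP to the grasp point, in m); z points along the fingers, y is the direction in which the jaws open and shut (so a half turn about z gives the same grasp; the last joint's range is limited). The gripper opens to 91 mm and grips with 3 to 60 N. Pads are 32 mm wide; open, the fingers measure 118 mm over their backs; the gripper's body (76 mm by 178 mm) begins 60 mm behind the grasp point.
Start: joints at [1.163, 0.494, 1.345, -0, 1.302, -0.096], TCP at [0.192, 0.595, 0.214] pointing down, gripper open.
Joint ranges: [-2.91, 2.91], [-0.82, 2.16], [0.22, 2.67], [-1.22, 4.37], [0.12, 2.79], [-3.08, 3.08]. Speed limits (rad/s): [1.89, 1.89, 2.57, 3.01, 3.01, 3.01].

INTERFACE

Orientations are given as a 3x3 rotation matrix whose columns are the frame's x, y, z axes.
In Python, from plant import ctrl gives the robot as it stands.
- The arm moves only by the shell command python3 -m handwheel 'ROWS'. ROWS is JSON, one flat list of numbers, 7 for each row, row after row: the shift along the world's x, y, z in cm, then the turn, a rotation vector about the world's x, y, z in rad, then the closure, from 0 (fully open) to 1 (shut). A call has 1 to 10 rows; each row is the pose to reach, as a shift and turn from the pose commanded when the call began; what a row does not reach only later rows make up. A row lasts 1/8 s, in which the tool goes at most 62.5 mm and 10.7 degrees, less where a joint would pass 70% of its speed; a pose out of reach is approached as far as the arm can. A call with a gripper value outside its range is refused whole. The fingers move at their own pace and stop on an object; the grip force is fixed at half the most. Time passes only in rows, so rows that repeat a pose let the fingers close. It gives the time, the measured TCP pose, the force and the opening at its end, in the units of the state.
- ctrl.get_obs(): the state, without advancing time (a new reading comes with each control period).
- ctrl.snapshot(name): name is "scene" or "top"; returns the picture (384x512x3 uint8, red, green, blue); there is no depth.
- ctrl.calibration(name): a dict with "fx", "fy", "cx", "cy" (pixels), "world_from_camera" (4x4, takes a point from camera to world coordinates). Camera axes: x right, y up, looking along -z (the intrinsics and any distortion apply to the point x, -y, -z); pixel columns grow to the right and rows downward; lengths in m; the calibration is good to about 2 mm. A picture is of the moment at which its call begins. calibration takes no time and is no camera call.
- ctrl.close_job(): hands the job in, once; it reports no verdict.
Trained networks look in the newest picture that a camera, given by its name, has taken for a name from the list of things; names that differ only in an ending like _2 or _b are one class to them, and where a whole thing is asked for, a point or a joint stands for the part that bears it (a point fixed in the world has none). Each returns a list of dicts, best first, with "p" (0 to 1); they miss things now and then, are a little off and sometimes report something else, mostly with a low value. They report only what shows in the picture. A call takes as long as a camera call.
- ctrl.cut_out(camera, query): "pixels" (384x512 bool, what is visible of it) and "bbox" ([centre column, centre row, width, height] in pixels, round what is visible of it).
The state is a dict: "clock": time; "joint_positions": joint angles; "joint_vel": joint speeds; "joint_torque": joint torques, N m; "eef_pos": TCP position; "ee_rot": TCP orientation; "force": force on the tool from outside, world axes, zero at the start; "ft_torque": the same for the moment, N m; "grip_width": finger opening in m.
Only numpy, scipy, OpenCV 4.12 (cv2) and the standard library are available. Lean on these libraries where they do the work, as an engineer would, in place of code of your own. Each camera call takes 0.05 s, during which the arm holds its last target.

## Working session

There is one attempt and no reset: what is moved stays moved. The work goes in short steps, Python scripts to look and compute and a shell command to move; the robot and the scene stay as the last step left them, time stands still between calls to the robot, and variables do not carry over. Pictures are saved under pics/ and viewed, and the job is handed in when it is done.

```bash
mkdir -p pics; ls; python3 - <<'E'
from plant import ctrl
import cv2,numpy as np
for n in("scene","top"):
    im=ctrl.snapshot(n); cv2.imwrite(f"pics/{n}0.png",im[:,:,::-1]); c=ctrl.calibration(n); print(n,{k:(np.round(v,4).tolist()) for k,v in c.items()})
o=ctrl.get_obs(); print(o)
for n in("scene","top"):
    for q in("housing","cover","cover_bar","tray","lug_a","bracket","mount","bolt","wrench"):
        try: print(n,q,[(round(d["p"],2),np.round(d["bbox"]).tolist()) for d in ctrl.cut_out(n,q)][:3])
        except Exception as e: print(n,q,e)
E
```

```text
pics
scene {'fx': 433.0851, 'fy': 433.0851, 'cx': 255.7672, 'cy': 186.0366, 'world_from_camera': [[0.5924, -0.4571, 0.6634, 1.5023], [0.8056, 0.3317, -0.4909, -0.6566], [0.0044, 0.8252, 0.5648, 0.8403], [0.0, 0.0, 0.0, 1.0]]}
top {'fx': 354.5779, 'fy': 354.5779, 'cx': 253.2654, 'cy': 191.5844, 'world_from_camera': [[-0.0277, 0.9908, -0.1328, 0.4843], [-0.9996, -0.0272, 0.0056, -0.0101], [0.0019, 0.1329, 0.9911, 1.1293], [0.0, 0.0, 0.0, 1.0]]}
{'clock': 0.1, 'joint_positions': array([ 1.16247318e+00,  4.94132798e-01,  1.34604251e+00,  7.75200322e-06,
        1.30254111e+00, -9.55066483e-02]), 'joint_vel': array([-0.00060176,  0.00048107, -0.00292145,  0.00073365, -0.00130579,
        0.00122104]), 'joint_torque': array([ 1.18217096e-03, -8.80239773e+01, -3.82544947e+01,  7.09320861e-02,
        4.81133780e-02,  5.32504703e-05]), 'eef_pos': array([0.19219892, 0.59435355, 0.21339963]), 'ee_rot': array([[-9.51469938e-01,  3.07741370e-01, -4.53073157e-04],
       [ 3.07741683e-01,  9.51469390e-01, -1.02840662e-03],
       [ 1.14601977e-04, -1.11792748e-03, -9.99999369e-01]]), 'force': arr
[... 461 characters left out ...]
0, 26.0, 40.0])]
scene mount [(0.73, [104.0, 258.0, 34.0, 32.0])]
scene bolt [(0.71, [317.0, 202.0, 16.0, 26.0])]
scene wrench [(0.92, [251.0, 250.0, 40.0, 37.0])]
top housing [(0.65, [317.0, 234.0, 47.0, 40.0])]
top cover [(0.96, [321.0, 233.0, 24.0, 26.0])]
top cover_bar [(0.71, [322.0, 232.0, 28.0, 30.0])]
top tray [(0.77, [186.0, 233.0, 71.0, 67.0]), (0.22, [206.0, 157.0, 16.0, 16.0])]
top lug_a [(0.59, [320.0, 233.0, 45.0, 46.0])]
top bracket [(0.83, [97.0, 238.0, 38.0, 39.0])]
top mount [(0.91, [404.0, 213.0, 30.0, 40.0])]
top bolt [(0.51, [204.0, 159.0, 11.0, 18.0])]
top wrench [(0.86, [289.0, 157.0, 11.0, 48.0]), (0.71, [320.0, 232.0, 26.0, 30.0]), (0.62, [317.0, 235.0, 51.0, 46.0])]
```

```bash
python3 - <<'E'
import cv2
a=cv2.imread("pics/top0.png"); cv2.imwrite("pics/topA.png",cv2.resize(a,(768,576),interpolation=cv2.INTER_CUBIC))
cv2.imwrite("pics/topB.png",cv2.resize(a[190:275,265:375],(770,595),interpolation=cv2.INTER_CUBIC))
s=cv2.imread("pics/scene0.png"); cv2.imwrite("pics/sceneB.png",cv2.resize(s[120:280,80:360],(798,456),interpolation=cv2.INTER_CUBIC))
E
```

```text
(no output)
```

View pics/topA.png

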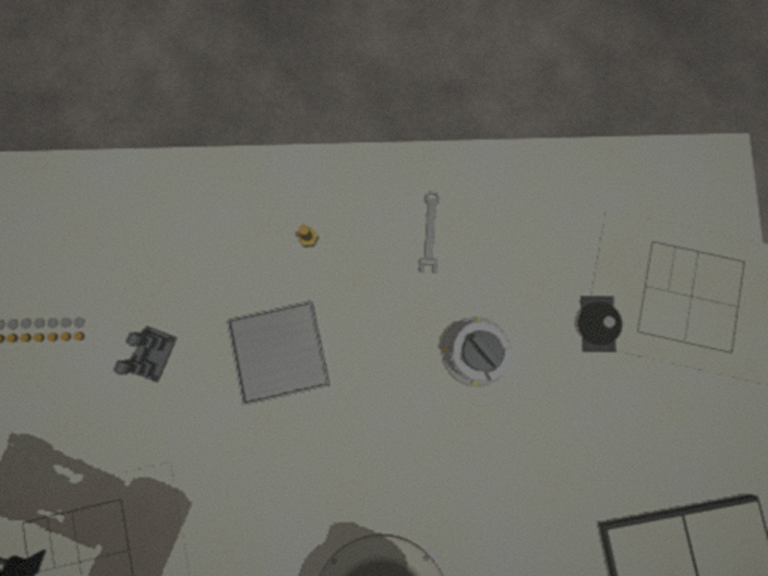

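View pics/topB.png

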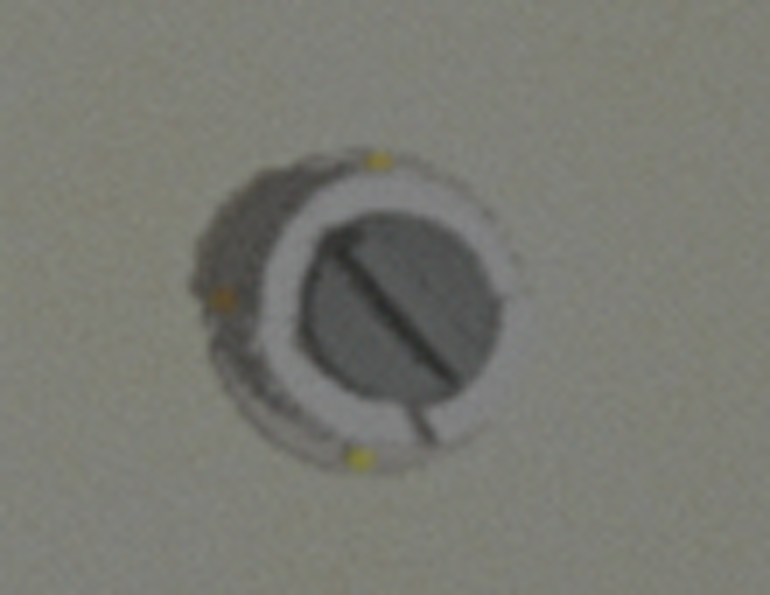

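View pics/sceneB.png

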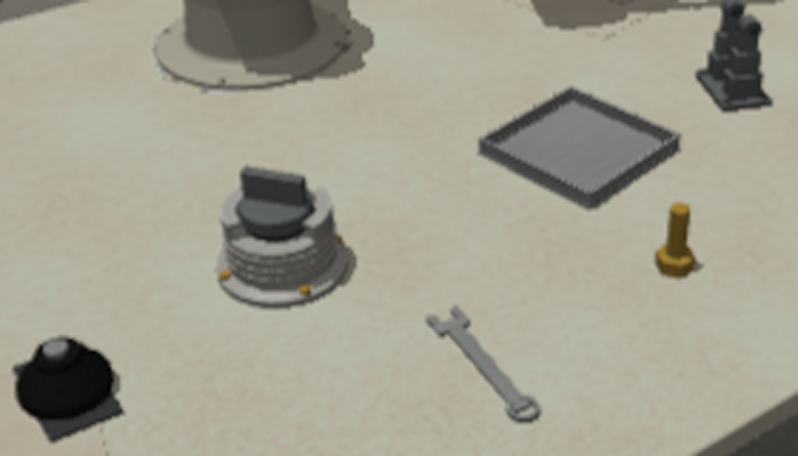

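```bash
cat > h.py <<'E'
import numpy as np,cv2
from plant import ctrl
def proj(n,P):
    c=ctrl.calibration(n);T=np.linalg.inv(c["world_from_camera"]);P=np.atleast_2d(P)
    q=P@T[:3,:3].T+T[:3,3]
    return np.c_[c["fx"]*q[:,0]/-q[:,2]+c["cx"],c["fy"]*q[:,1]/q[:,2]+c["cy"]]
def ray(n,uv,z):
    c=ctrl.calibration(n);W=np.array(c["world_from_camera"])
    d=W[:3,:3]@np.array([(uv[0]-c["cx"])/c["fx"],-(uv[1]-c["cy"])/c["fy"],-1]);o=W[:3,3]
    return o+d*(z-o[2])/d[2]
def circ(x,y,z,r,n=60):
    t=np.linspace(0,2*np.pi,n);return np.c_[x+r*np.cos(t),y+r*np.sin(t),0*t+z]
def box(x,y,th,z0,z1,L,W):
    c,s=np.cos(th),np.sin(th)
    return np.array([[x+c*a-s*b,y+s*a+c*b,z] for z in(z0,z1) for a,b in((L/2,W/2),(-L/2,W/2),(-L/2,-W/2),(L/2,-W/2))])
E
python3 - <<'E'
from h import *
for n in("scene","top"):
    for q,z in(("cover",.1),("cover_bar",.1),("tray",.015),("housing",.04)):
        d=ctrl.cut_out(n,q)
        for e in d[:2]:
            m=e["pixels"]; v,u=np.nonzero(m); print(n,q,round(e["p"],2),m.sum(),u.mean().round(1),v.mean().round(1),ray(n,(u.mean(),v.mean()),z).round(4))
    for q in ("cover","cover_bar","tray"):
        d=ctrl.cut_out(n,q)
        if d: np.save(f"m_{n}_{q}.npy",d[0]["pixels"])
for uv in((322.3,233.9),):print("disc",ray("top",uv,.09))
print(proj("top",[[0.192,0.594,0.214]]))
s=cv2.imread("pics/scene0.png"); cv2.imwrite("pics/sceneC.png",cv2.resize(s[170:240,145:225],None,fx=8,fy=8,interpolation=cv2.INTER_CUBIC))
E
```

```text
scene cover 0.75 501 175.4 190.8 [ 0.5125 -0.2215  0.1   ]
scene cover_bar 0.96 487 175.8 190.9 [ 0.5135 -0.2208  0.1   ]
scene tray 0.77 1632 283.1 171.6 [0.517 0.193 0.015]
scene housing 0.56 1288 178.0 210.8 [ 0.531 -0.229  0.04 ]
scene housing 0.38 1706 282.6 171.4 [0.5448 0.1664 0.04  ]
top cover 0.96 602 321.6 233.6 [ 0.4946 -0.2096  0.1   ]
top cover_bar 0.71 600 321.7 233.7 [ 0.4941 -0.2099  0.1   ]
top tray 0.77 3504 185.1 234.7 [0.5039 0.2    0.015 ]
top tray 0.22 153 204.6 157.2 [0.7494 0.1367 0.015 ]
top housing 0.65 1031 314.4 234.4 [ 0.4934 -0.1992  0.04  ]
disc [ 0.49371821 -0.21346099  0.09      ]
[[  8.33123304 366.88072956]]
```

View pics/sceneC.png

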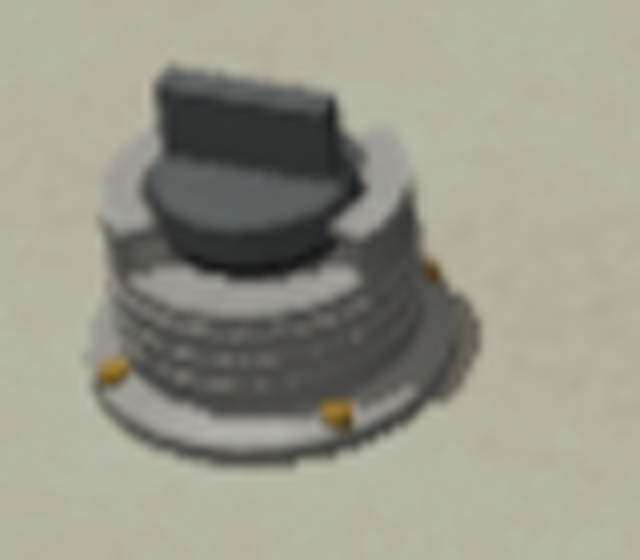

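```bash
cat > fit.py <<'E'
from h import *
from scipy.optimize import minimize,least_squares
def hull(n,P,im,val=1):
    p=cv2.convexHull((proj(n,P)*64*1+0).astype(np.float32)).astype(np.int32)
    cv2.fillConvexPoly(im,p,val,cv2.LINE_AA,6)
# points
for n,pts in(("scene",[(165.25,181),(166.5,178.4),(186.6,184),(185.6,181.9)]),("top",[(312.9,224.3),(330,245)])):
    for z in(.124,):
        q=np.array([ray(n,p,z) for p in pts]);print(n,q.round(4).tolist())
# tray fit
def iou(n,q,shapes):
    m=np.load(f"m_{n}_{q}.npy").astype(np.float32)
    im=np.zeros(m.shape,np.uint8)
    for P in shapes: hull(n,P,im,255)
    r=im/255.; return 1-np.minimum(r,m).sum()/np.maximum(r,m).sum()
def tr(p): return [box(p[0],p[1],p[2],0,.024,.18,.18)]
def cv(p): return [box(p[0],p[1],p[2],.09,.124,.07,.014),np.r_[circ(p[0],p[1],.09,.0395),circ(p[0],p[1],.078,.0395)]]
for cams in(("scene",),("top",),("scene","top")):
  for q,f,x0 in(("tray",tr,[.51,.195,.15]),("cover",cv,[.497,-.212,.8])):
    best=None
    for a in np.arange(0,np.pi/(2 if q=="tray" else 1),.26):
      r=minimize(lambda p:sum(iou(n,q,f(p)) for n in cams),[x0[0],x0[1],a],method="Nelder-Mead",options=dict(initial_simplex=np.array([[x0[0],x0[1],a],[x0[0]+.01,x0[1],a],[x0[0],x0[1]+.01,a],[x0[0],x0[1],a+.2]])))
      if best is None or r.fun<best.fun: best=r
    print(cams,q,best.x.round(4),round(best.fun,3))
E
python3 fit.py
```

```text
scene [[0.4815, -0.2362, 0.124], [0.4709, -0.2268, 0.124], [0.5328, -0.1926, 0.124], [0.5212, -0.1896, 0.124]]
top [[0.5211, -0.1817, 0.124], [0.4619, -0.2268, 0.124]]
('scene',) tray [0.5046 0.2029 0.2439] 0.124Traceback (most recent call last):
  File "fit.py", line 22, in <module>
    r=minimize(lambda p:sum(iou(n,q,f(p)) for n in cams),[x0[0],x0[1],a],method="Nelder-Mead",options=dict(initial_simplex=np.array([[x0[0],x0[1],a],[x0[0]+.01,x0[1],a],[x0[0],x0[1]+.01,a],[x0[0],x0[1],a+.2]])))
    res = _minimize_neldermead(fun, x0, args, callback, bounds=bounds,
                               **options)
    fxr = func(xr)
    fx = function(np.copy(x), *(wrapper_args + args))
  File "fit.py", line 22, in <lambda>
    r=minimize(lambda p:sum(iou(n,q,f(p)) for n in cams),[x0[0],x0[1],a],method="Nelder-Mead",options=dict(initial_simplex=np.array([[x0[0],x0[1],a],[x0[0]+.01,x0[1],a],[x0[0],x0[1]+.01,a],[x0[0],x0[1],a+.2]])))
                        ~~~^^^^^^^^^^^^^^^^^^^^^^^^^^^^^
  File "fit.py", line 22, in <genexpr>
    r=minimize(lambda p:sum(iou(n,q,f(p)) for n in cams),[x0[0],x0[1],a],method="Nelder-Mead",options=dict(initial_simplex=np.array([[x0[0],x0[1],a],[x0[0]+.01,x0[1],a],[x0[0],x0[1]+.01,a],[x0[0],x0[1],a+.2]])))
                            ~~~^^^^^^^^^^
  File "fit.py", line 14, in iou
    for P in shapes: hull(n,P,im,255)
                     ~~~~^^^^^^^^^^^^
  File "fit.py", line 4, in hull
    p=cv2.convexHull((proj(n,P)*64*1+0).astype(np.float32)).astype(np.int32)
                      ~~~~^^^^^
  File "h.py", line 4, in proj
    c=ctrl.calibration(n);T=np.linalg.inv(c["world_from_camera"]);P=np.atleast_2d(P)
ValueError: time passes only in moves, steps and waits
```

```bash
sed -i 's/^def proj/import functools\n@functools.lru_cache\ndef cal(n): return ctrl.calibration(n)\ndef proj/; s/c=ctrl.calibration(n)/c=cal(n)/' h.py; time python3 fit.py; cat > ov.py <<'E'
from h import *
import sys
def draw(n,img,x,y,th,tx,ty,tt,roi,out,f):
    im=cv2.resize(img[roi[1]:roi[3],roi[0]:roi[2]],None,fx=f,fy=f,interpolation=cv2.INTER_CUBIC)
    def pl(P,c):
        p=((proj(n,P)+.5-np.array(roi[:2]))*f).astype(np.int32); cv2.polylines(im,[p],True,c,1)
    b=box(x,y,th,.09,.124,.07,.014); pl(b[:4],(0,255,0)); pl(b[4:],(0,255,0))
    pl(circ(x,y,.09,.0395),(0,0,255)); pl(circ(x,y,0.0,.072),(255,0,0)); pl(circ(x,y,.082,.058),(255,255,0))
    t=box(tx,ty,tt,0,.024,.18,.18); pl(t[:4],(255,0,0)); pl(t[4:],(0,0,255))
    cv2.imwrite(out,im)
E
```

```text
scene [[0.4815, -0.2362, 0.124], [0.4709, -0.2268, 0.124], [0.5328, -0.1926, 0.124], [0.5212, -0.1896, 0.124]]
top [[0.5211, -0.1817, 0.124], [0.4619, -0.2268, 0.124]]
('scene',) tray [0.5046 0.2029 0.2439] 0.124
('scene',) cover [ 0.502  -0.215   0.5238] 0.106
('top',) tray [0.5049 0.1993 0.2057] 0.037
('top',) cover [ 0.4948 -0.2122  3.3012] 0.084
('scene', 'top') tray [0.5049 0.1997 1.7774] 0.167
('scene', 'top') cover [ 0.497  -0.2135  0.4242] 0.233
real	0m49.779s
user	0m25.099s
sys	0m22.843s
```

```bash
python3 - <<'E'
from ov import *
for i,(x,y) in enumerate([(.498,-.2125)]):
    A=(x,y,.67,.505,.1995,.2)
    draw("scene",cv2.imread("pics/scene0.png"),*A,(145,165,225,240),f"pics/os{i}.png",8)
    draw("top",cv2.imread("pics/top0.png"),*A,(285,200,355,270),f"pics/ot{i}.png",8)
    draw("top",cv2.imread("pics/top0.png"),*A,(140,190,230,275),f"pics/otr{i}.png",7)
E
```

```text
(no output)
```

View pics/os0.png

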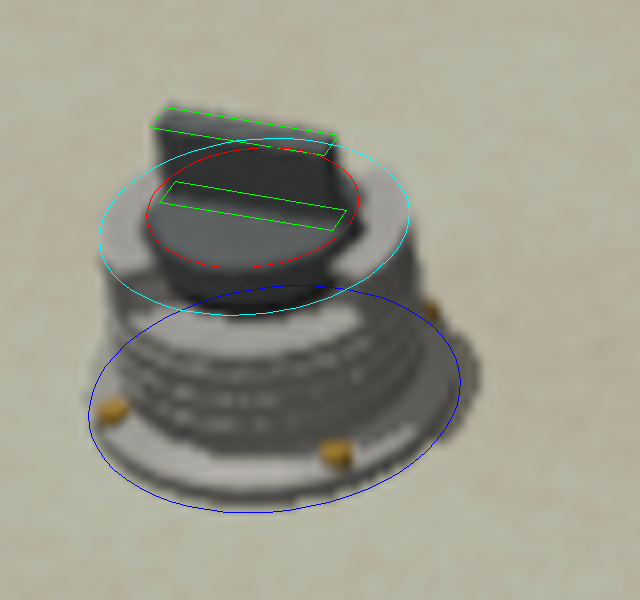

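View pics/ot0.png

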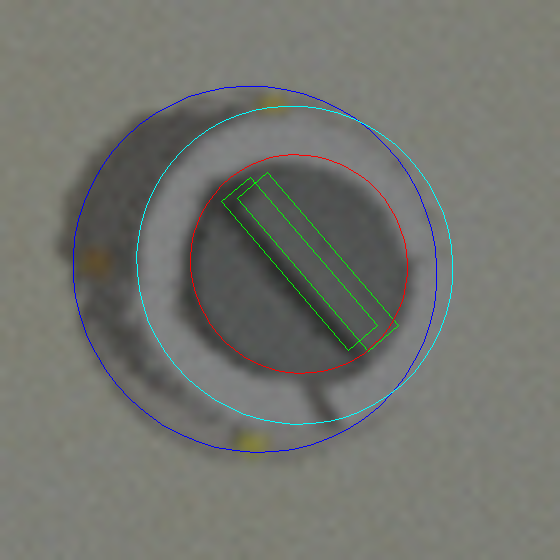

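View pics/otr0.png

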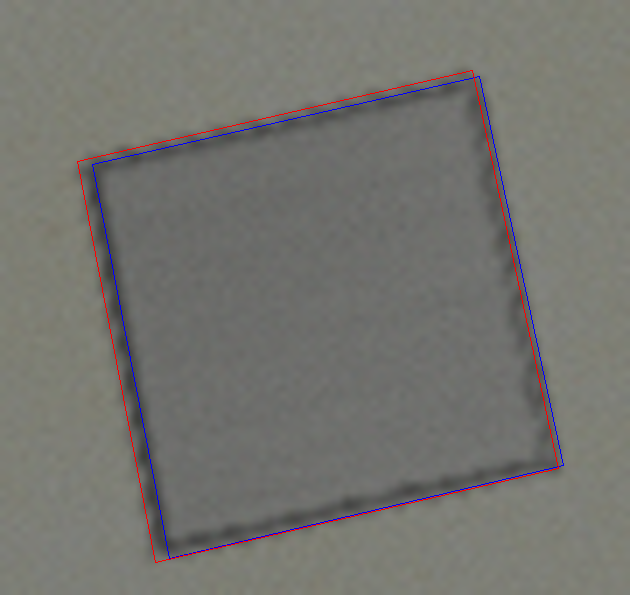

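```bash
python3 - <<'E'
from ov import *
for i,(x,y) in enumerate([(.4965,-.211)],1):
    A=(x,y,.715,.504,.1985,.22)
    draw("scene",cv2.imread("pics/scene0.png"),*A,(145,165,225,240),f"pics/os{i}.png",8)
    draw("top",cv2.imread("pics/top0.png"),*A,(285,200,355,270),f"pics/ot{i}.png",8)
    draw("top",cv2.imread("pics/top0.png"),*A,(140,190,230,275),f"pics/otr{i}.png",7)
    a=cv2.imread(f"pics/os{i}.png")[:,:400];b=cv2.imread(f"pics/ot{i}.png")[:,60:460]
    h=560;cv2.imwrite(f"pics/c{i}.png",np.hstack([a[:h],b[:h]]))
E
```

```text
(no output)
```

View pics/c1.png

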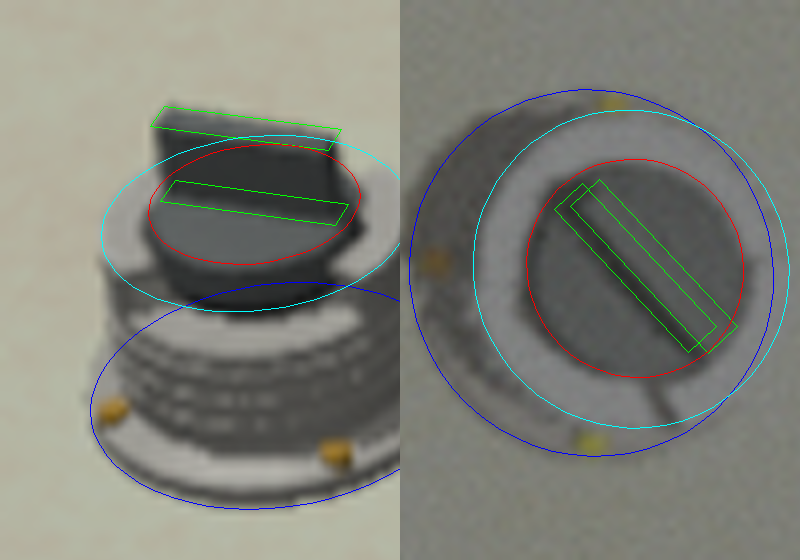

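```bash
python3 -m handwheel '[30.4,-80.5,-2,0,0,-2.1,0.53, 30.4,-80.5,-2,0,0,-2.1,0.53, 30.4,-80.5,-2,0,0,-2.1,0.53, 30.4,-80.5,-2,0,0,-2.1,0.53, 30.4,-80.5,-2,0,0,-2.1,0.53, 30.4,-80.5,-2,0,0,-2.1,0.53, 30.4,-80.5,-2,0,0,-2.1,0.53, 30.4,-80.5,-2,0,0,-2.1,0.53, 30.4,-80.5,-2,0,0,-2.1,0.53, 30.4,-80.5,-2,0,0,-2.1,0.53]'
cat > st.py <<'E'
from plant import ctrl
import numpy as np
o=ctrl.get_obs();R=o["ee_rot"]
print("t",round(o["clock"],2),"p",np.round(o["eef_pos"]*100,2),"yaw",round(np.arctan2(R[1,0],R[0,0]),4),"z",R[:,2].round(4),"F",o["force"].round(1),"M",o["ft_torque"].round(2),"w",round(o["grip_width"],4),"j",o["joint_positions"].round(2))
E
python3 st.py
```

```text
clock: 2.95
eef_pos: [0.4137, 0.008, 0.1997]
ee_rot: [[0.584, 0.812, 0.001], [0.812, -0.584, -0.0], [0.001, 0.001, -1.0]]
force: [1.1, 1.2, 1.0]
grip_width: 0.0433
t 2.95 p [41.37  0.8  19.97] yaw 0.9474 z [ 0.0011 -0.     -1.    ] F [1.1 1.2 1. ] M [-0.09  0.02 -0.02] w 0.0433 j [-0.13  0.22  1.85  0.    1.07  0.5 ]
```

```bash
python3 -m handwheel '[8.2,-21.9,-3,0,0,-0.232,0.53, 8.2,-21.9,-3,0,0,-0.232,0.53, 8.2,-21.9,-3,0,0,-0.232,0.53, 8.2,-21.9,-3,0,0,-0.232,0.53, 8.2,-21.9,-3,0,0,-0.232,0.53,8.2,-21.9,-3,0,0,-0.232,0.53]'>/dev/null
python3 st.py; python3 - <<'E'
from h import *
ims=[]
for n,r in(("scene",(135,130,235,235)),("top",(285,195,365,279))):
    im=ctrl.snapshot(n)[:,:,::-1]; cv2.imwrite(f"pics/{n}1.png",im)
    ims.append(cv2.resize(im[r[1]:r[3],r[0]:r[2]],(400,420) if n=="scene" else (400,420),interpolation=cv2.INTER_CUBIC))
cv2.imwrite("pics/c2.png",np.hstack(ims))
E
```

```text
t 3.7 p [ 49.47 -20.86  16.92] yaw 0.7214 z [-6.e-04  5.e-04 -1.e+00] F [-0.6 -0.   0.3] M [-0.08  0.13 -0.07] w 0.0428 j [-0.51  0.42  1.62  0.    1.1   0.34]
```

View pics/c2.png

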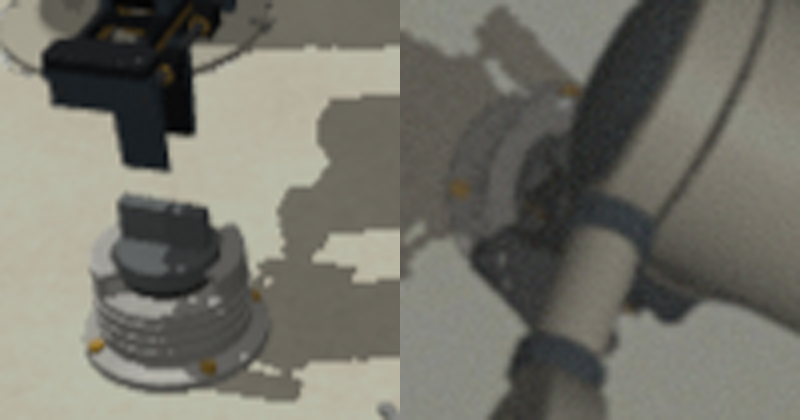

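```bash
python3 - <<'E'
from h import *
o=ctrl.get_obs();R=o["ee_rot"];p=o["eef_pos"];w=o["grip_width"]
im=cv2.imread("pics/scene1.png");r=(135,130,215,205);f=8
c=cv2.resize(im[r[1]:r[3],r[0]:r[2]],None,fx=f,fy=f,interpolation=cv2.INTER_CUBIC)
for s in(1,-1):
    P=np.array([p+R@np.array([a,s*b,0]) for a,b in((.016,w/2),(-.016,w/2),(-.016,w/2+.0135),(.016,w/2+.0135))])
    q=((proj("scene",P)+.5-np.array(r[:2]))*f).astype(np.int32);cv2.polylines(c,[q],True,(0,255,0),1)
b=box(.4965,-.211,.715,.09,.124,.07,.014)
for k in(b[:4],b[4:]):
    q=((proj("scene",k)+.5-np.array(r[:2]))*f).astype(np.int32);cv2.polylines(c,[q],True,(0,0,255),1)
cv2.imwrite("pics/c3.png",c)
E
```

```text
(no output)
```

View pics/c3.png

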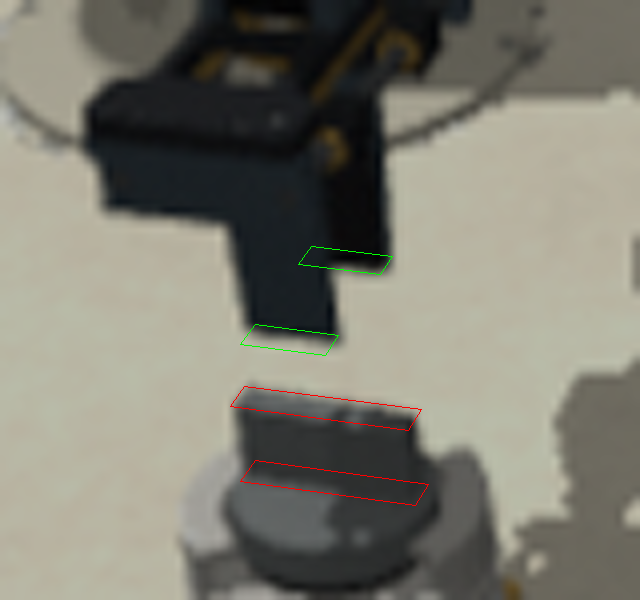

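```bash
python3 -m handwheel '[0,0,-2,0,0,0,0.53, 0,0,-3.7,0,0,0,0.53, 0,0,-3.7,0,0,0,0.53]'>/dev/null
python3 st.py
```

```text
t 4.17 p [ 49.44 -20.77  13.19] yaw 0.7229 z [-0.0017  0.001  -1.    ] F [-0.3  0.4  1.6] M [-0.12  0.09 -0.01] w 0.0429 j [-0.51  0.47  1.66  0.    1.01  0.34]
```

```bash
python3 -m handwheel '[0.2,-0.33,0,0,0,-0.008,0.53, 0.2,-0.33,-2,0,0,-0.008,0.53, 0.2,-0.33,-3.6,0,0,-0.008,0.53, 0.2,-0.33,-3.6,0,0,-0.008,0.53, 0.2,-0.33,-3.6,0,0,-0.008,0.53]'>/dev/null
python3 st.py; python3 - <<'E'
from h import *
im=ctrl.snapshot("scene")[:,:,::-1]; r=(145,150,225,225)
cv2.imwrite("pics/c4.png",cv2.resize(im[r[1]:r[3],r[0]:r[2]],None,fx=7,fy=7,interpolation=cv2.INTER_CUBIC))
E
```

```text
t 4.8 p [ 49.76 -21.24   9.74] yaw 0.7138 z [ 1.1e-03 -6.0e-04 -1.0e+00] F [ 0.6  0.5 -0.9] M [-0.16  0.12  0.03] w 0.0433 j [-0.51  0.52  1.68  0.    0.93  0.34]
```

View pics/c4.png

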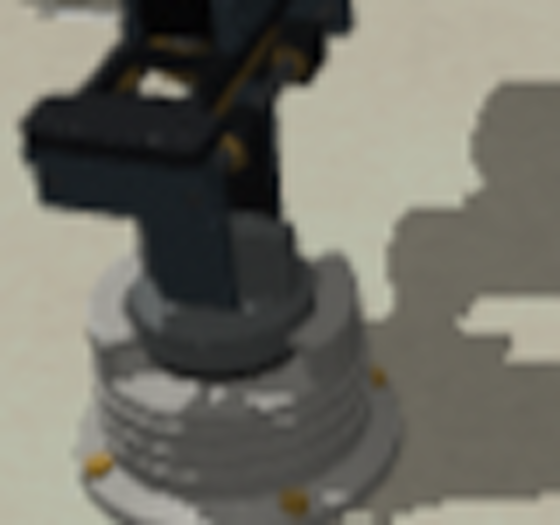

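```bash
python3 - <<'E'
from h import *
o=ctrl.get_obs();R=o["ee_rot"];p=o["eef_pos"];w=o["grip_width"]
im=ctrl.snapshot("scene")[:,:,::-1];r=(145,150,225,225);f=8
c=cv2.resize(im[r[1]:r[3],r[0]:r[2]],None,fx=f,fy=f,interpolation=cv2.INTER_CUBIC)
def pl(P,col):
    q=((proj("scene",P)+.5-np.array(r[:2]))*f).astype(np.int32);cv2.polylines(c,[q],True,col,1)
for s in(1,-1):
    pl(np.array([p+R@np.array([a,s*b,0]) for a,b in((.016,w/2),(-.016,w/2),(-.016,w/2+.0135),(.016,w/2+.0135))]),(0,255,0))
b=box(p[0],p[1],.714,.09,.124,.07,.014)
pl(b[:4],(0,0,255));pl(b[4:],(0,0,255));pl(circ(p[0],p[1],.09,.0395),(255,255,0));pl(circ(p[0],p[1],.082,.058),(255,0,255))
cv2.imwrite("pics/c5.png",c)
E
```

```text
(no output)
```

View pics/c5.png

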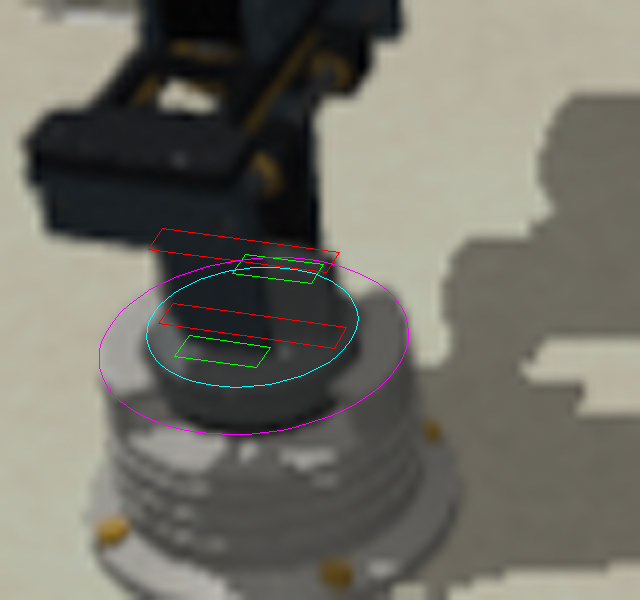

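```bash
python3 -m handwheel '[-0.15,0.03,-0.4,0,0,0,0.53, -0.15,0.03,-0.4,0,0,0,0.75, -0.15,0.03,-0.4,0,0,0,0.8]'>/dev/null
python3 st.py;python3 -m handwheel '[0,0,0,0,0,0,0.9, 0,0,0,0,0,0,1,0,0,0,0,0,0,1]'>/dev/null;python3 st.py
```

```text
t 5.28 p [ 49.55 -21.18   9.24] yaw 0.7138 z [-1.e-04  1.e-04 -1.e+00] F [0.9 0.2 0.3] M [-0.06  0.14  0.  ] w 0.026 j [-0.51  0.53  1.69  0.    0.92  0.34]
t 5.65 p [ 49.58 -21.2    9.25] yaw 0.7138 z [ 4.e-04 -2.e-04 -1.e+00] F [ 1.1 -1.1  1.1] M [-0.3  -0.04  0.05] w 0.0135 j [-0.51  0.53  1.69  0.    0.92  0.34]
```

```bash
python3 -m handwheel '[0,0,-0.35,0,0,0,1, 0,0,-0.68,0,0,0,1, 0,0,-0.68,0,0,0,1,0,0,-0.68,0,0,0,1]'>/dev/null
python3 st.py
```

```text
t 6.15 p [ 49.58 -21.2    8.59] yaw 0.7138 z [ 5.e-04 -3.e-04 -1.e+00] F [-0.8  0.4  7.4] M [-0.13  0.31  0.01] w 0.0137 j [-0.51  0.54  1.7  -0.    0.9   0.34]
```

```bash
python3 -m handwheel '[0,0,0,0,0,0.12,1, 0,0,0,0,0,0.27,1, 0,0,0,0,0,0.42,1,0,0,0,0,0,0.42,1]'>/dev/null
python3 st.py
```

```text
t 6.65 p [ 49.59 -21.2    8.59] yaw 1.1363 z [ 7.e-04 -4.e-04 -1.e+00] F [-0.9  0.6  7.7] M [-0.13  0.15  0.08] w 0.0142 j [-0.51  0.54  1.7   0.    0.9  -0.08]
```

Turning freely with little torque; I'll finish the quarter turn.

```bash
python3 -m handwheel '[0,0,0,0,0,0.15,1, 0,0,0,0,0,0.3,1, 0,0,0,0,0,0.45,1, 0,0,0,0,0,0.6,1, 0,0,0,0,0,0.75,1, 0,0,0,0,0,0.9,1, 0,0,0,0,0,1.05,1, 0,0,0,0,0,1.15,1, 0,0,0,0,0,1.15,1]'>/dev/null
python3 st.py
python3 - <<'E'
from h import *
im=ctrl.snapshot("scene")[:,:,::-1];r=(145,150,225,225)
cv2.imwrite("pics/c6.png",cv2.resize(im[r[1]:r[3],r[0]:r[2]],None,fx=7,fy=7,interpolation=cv2.INTER_CUBIC))
E
```

```text
t 7.78 p [ 49.58 -21.2    8.59] yaw 2.2856 z [ 7.e-04 -4.e-04 -1.e+00] F [-0.3  0.6  6.7] M [-0.04  0.03  0.05] w 0.0137 j [-0.51  0.54  1.7   0.    0.9  -1.23]
```

View pics/c6.png

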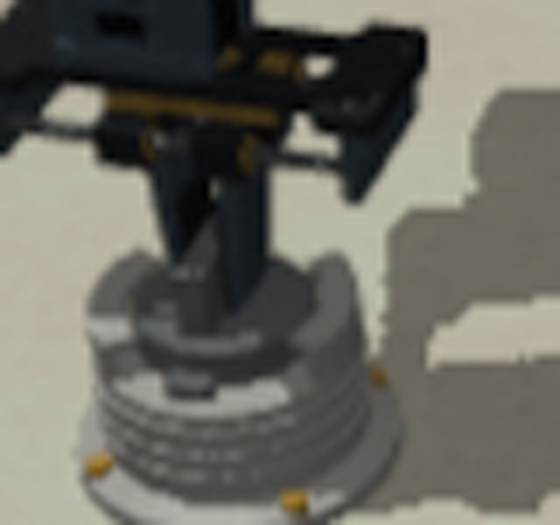

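The picture shows the bar turned, with one ear at about (188,380) in the open gap of the rim. Next I'll lift.

```bash
python3 -m handwheel '[0,0,0.7,0,0,0,1, 0,0,1.7,0,0,0,1, 0,0,3,0,0,0,1, 0,0,3,0,0,0,1]'>/dev/null
python3 st.py
python3 -m handwheel '[0,0,4,0,0,0,1, 0,0,9,0,0,0,1, 0,0,9,0,0,0,1, 0,0,9,0,0,0,1]'>/dev/null
python3 st.py
python3 - <<'E'
from h import *
im=ctrl.snapshot("scene")[:,:,::-1];r=(125,110,225,225)
cv2.imwrite("pics/c7.png",cv2.resize(im[r[1]:r[3],r[0]:r[2]],None,fx=5,fy=5,interpolation=cv2.INTER_CUBIC))
E
```

```text
t 8.32 p [ 49.59 -21.2   11.66] yaw 2.2838 z [ 1.1e-03 -6.0e-04 -1.0e+00] F [-0.6  0.3 -1. ] M [-0.02  0.03 -0.01] w 0.014 j [-0.51  0.49  1.67  0.    0.98 -1.23]
t 8.82 p [ 49.5  -21.15  20.48] yaw 2.2838 z [-1.e-03  5.e-04 -1.e+00] F [-0.4  0.4 -2.6] M [-0.08  0.02 -0.  ] w 0.0137 j [-0.51  0.38  1.57 -0.    1.19 -1.23]
```

View pics/c7.png

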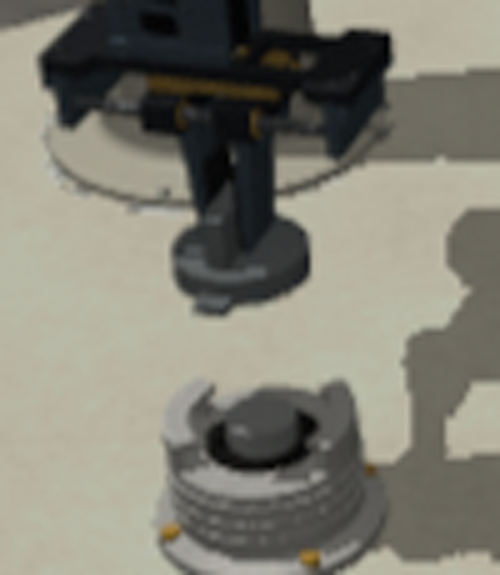

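```bash
python3 -m handwheel '[0,2,0,0,0,0,1, 0,6,0,0,0,0,1, 0.2,11,0,0,0,0,1, 0.4,16,0,0,0,0,1, 0.6,21,0,0,0,0,1, 0.8,26,0,0,0,0,1, 0.9,31,0,0,0,0,1, 0.9,36,-2,0,0,0,1, 0.9,39.5,-4,0,0,0,1, 0.9,41.1,-6,0,0,0,1]'>/dev/null
python3 st.py
python3 -m handwheel '[0,0,-1,0,0,0,1,0,0,-3,0,0,0,1,0,0,-3,0,0,0,1]'>/dev/null
python3 st.py
python3 - <<'E'
from h import *
im=ctrl.snapshot("scene")[:,:,::-1];cv2.imwrite("pics/s3.png",im);r=(225,80,345,210)
cv2.imwrite("pics/c8.png",cv2.resize(im[r[1]:r[3],r[0]:r[2]],None,fx=4.5,fy=4.5,interpolation=cv2.INTER_CUBIC))
E
```

```text
t 10.12 p [50.29 20.17 14.4 ] yaw 2.2859 z [-1.8e-03 -1.0e-04 -1.0e+00] F [ 0.1 -0.4 -1.4] M [-0.1   0.   -0.01] w 0.0138 j [ 0.27  0.46  1.63  0.    1.05 -0.44]
t 10.5 p [50.33 19.85 11.45] yaw 2.2834 z [-3.e-03 -8.e-04 -1.e+00] F [-0.5  0.8 -1.6] M [-0.09  0.05 -0.04] w 0.0138 j [ 0.27  0.5   1.66 -0.    0.98 -0.45]
```

View pics/c8.png

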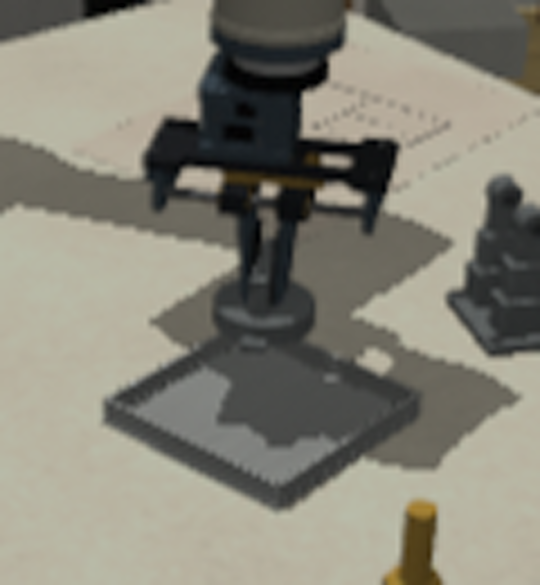

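```bash
python3 -m handwheel '[0,0,-2,0,0,0,1, 0,0,-4.5,0,0,0,1, 0,0,-6.8,0,0,0,1, 0,0,-8.1,0,0,0,1, 0,0,-8.1,0,0,0,1]'>/dev/null
python3 st.py
python3 -m handwheel '[0,0,-0.2,0,0,0,1, 0,0,-0.4,0,0,0,1,0,0,-0.5,0,0,0,1,0,0,-0.5,0,0,0,1]'>/dev/null
python3 st.py
```

```text
t 11.18 p [50.44 19.89  3.45] yaw 2.2835 z [-7.e-04 -2.e-04 -1.e+00] F [ 0.3 -0.  -0.4] M [0.01 0.02 0.02] w 0.0142 j [ 0.27  0.62  1.73 -0.    0.79 -0.45]
t 11.68 p [50.46 19.91  2.97] yaw 2.2838 z [ 1.e-04  0.e+00 -1.e+00] F [-0.1  0.3 -1.7] M [-0.05  0.03  0.01] w 0.014 j [ 0.27  0.63  1.73 -0.    0.78 -0.45]
```

```bash
python3 -m handwheel '[0,0,-0.1,0,0,0,1, 0,0,-0.2,0,0,0,1,0,0,-0.25,0,0,0,1]'>/dev/null
python3 st.py
python3 -m handwheel '[0,0,-0.05,0,0,0,1,0,0,-0.1,0,0,0,1, 0,0,-0.1,0,0,0,1]'>/dev/null
python3 st.py
```

```text
t 12.05 p [50.45 19.91  2.7 ] yaw 2.2838 z [-1.e-04 -0.e+00 -1.e+00] F [-0.6  0.4 -1. ] M [-0.03  0.05  0.01] w 0.0137 j [ 0.27  0.64  1.73 -0.    0.78 -0.45]
t 12.43 p [50.46 19.91  2.65] yaw 2.2838 z [ 2.e-04  0.e+00 -1.e+00] F [-1.7 -0.1  7.2] M [-0.2   0.41 -0.01] w 0.014 j [ 0.27  0.64  1.73 -0.    0.77 -0.45]
```

```bash
python3 -m handwheel '[0,0,0.03,0,0,0,1, 0,0,0.05,0,0,0,0.85, 0,0,0.05,0,0,0,0.6, 0,0,0.05,0,0,0,0.5, 0,0,0.05,0,0,0,0.5, 0,0,0.05,0,0,0,0.5]'>/dev/null
python3 st.py
python3 -m handwheel '[0,0,1,0,0,0,0.5, 0,0,3,0,0,0,0.5,0,0,7,0,0,0,0.5,0,0,12,0,0,0,0.5,0,0,17,0,0,0,0.5,0,0,17,0,0,0,0.5,0,0,17,0,0,0,0.5]'>/dev/null
python3 st.py
python3 - <<'E'
from h import *
im=ctrl.snapshot("scene")[:,:,::-1];cv2.imwrite("pics/s4.png",im);r=(80,100,360,280)
cv2.imwrite("pics/c9.png",cv2.resize(im[r[1]:r[3],r[0]:r[2]],(784,504),interpolation=cv2.INTER_CUBIC))
E
```

```text
t 13.18 p [50.46 19.91  2.66] yaw 2.2838 z [ 0. -0. -1.] F [0.5 0.  0.1] M [-0.08  0.02  0.04] w 0.0452 j [ 0.27  0.64  1.73 -0.    0.77 -0.45]
t 14.05 p [50.42 19.91 19.67] yaw 2.2838 z [ 1.e-04  0.e+00 -1.e+00] F [-0.3 -0.6  0.2] M [-0.02 -0.01  0.01] w 0.0461 j [ 0.27  0.4   1.57 -0.    1.17 -0.45]
```

View pics/c9.png

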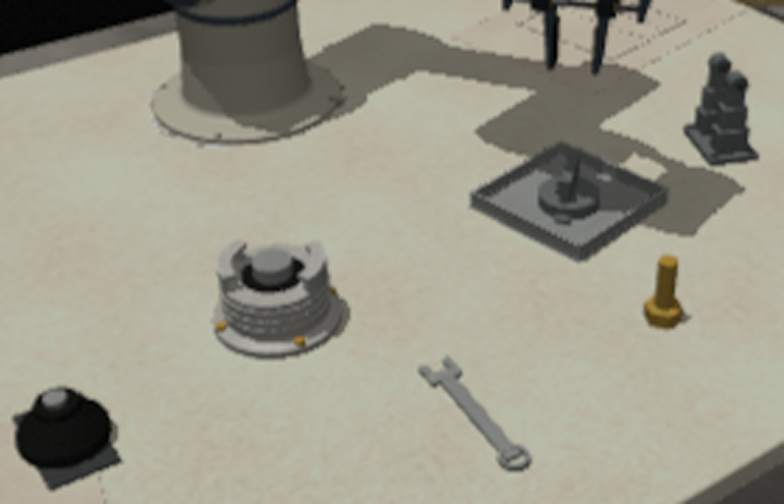

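The picture shows the cover flat in the middle of the tray with its bar up, at crop position (568,190). The housing is open, the bystanders are where they were, and the gripper is clear. I'll hand in.

```bash
python3 - <<'E'
from plant import ctrl
print(ctrl.close_job())
E
```

```text
the job is handed in; nothing more can be done
None
```

The cover is off the housing and lies flat near the middle of the tray floor with its grip bar up. I handed the job in at about 14 s on the robot's clock.

- **Opening:** I gripped the bar, pressed the cover down about 6.6 mm (roughly 7 N at the wrist) and turned it 90° anticlockwise. The turning torque stayed below 0.1 N m and it lifted off freely.
- **Setting down:** I lowered it until the wrist read 7 N. That came at 26.5 mm tool height, as calculated for the tray floor. I then opened the fingers and backed straight up.
- **Last checks:** After release the wrist force was about zero and the gripper was 17 cm clear. The final picture shows the bracket, mount, bolt and wrench apparently unmoved; I compared them by eye only.
- **Disagreement:** The two cameras placed the cover up to 7 mm apart in x. I used a value in between, corrected from overlays on the pictures, and side forces on gripping stayed near 1 N.

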